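Snap the lifting hook onto the white-stone drying rack

TASK

The rack of white clamshell stones goes up to the drying loft next. Pick up the yellow lifting hook by its grip and push its mouth straight down over the steel pin in the middle of the white-stone rack until the red sprung latch has snapped shut under the pin and the hook's feet stand on the rack's board, then let go, leaving the hook upright. Do not shove the racks about, and leave the black-stone rack, the jade bowl, the sanding stone and the burnisher where they are.

Things in the scene. Friction and masses are not known exactly. Their poses are not given: they have to be found in the camera images.
- hook: Loose yellow steel lifting hook, 0.27 kg, standing on its two feet on the table, mouth down; feet 80 (x) by 40 mm (y), 128 mm high. Origin: centre of its underside, z up. Its steel shoulder tops out at z = 80 mm, below the grip. Fully home, the feet stand on the rack's board: origin 15 mm above the table, 60 mm under the pin's axis. It may be fitted either way round (half turn).
- hook_grip (a point): Centre of the hook's dark horn grip block, 110 mm above the hook's origin. The block is 26 mm thick (hook x), 80 mm long (hook y), 36 mm high (z = 92 to 128 mm): pinch it from above with the fingers closing along hook x.
- hook_mouth (a point): Middle of the hook's mouth at the latch, on x = 0, y = 0, 20 mm above the hook's origin. The mouth is a slot open below, running through along hook y, which must lie along the pin. It is 30 mm wide (x) here, flares to 54 mm at the foot, and its ceiling is 67 mm above the hook's origin.
- latch (a joint): Red sprung latch bar across the mouth, hinged on the +x leg 20 mm above the feet: 0 rad = shut (level), up to 1.6 rad = folded up into the mouth. The pin entering from below folds it up, which takes about 10 N, more than the hook's weight. It springs shut behind the pin about 7 mm before fully home, and cannot fold down.
- rack_white: Loose drying rack, 1.4 kg, of WHITE stones: pale board 150 (x) by 130 (y) by 15 mm thick; bamboo rungs in two rows at x = +-62 mm grip the stones on edge, tops 65 mm above the table. Between the rows two dark cheeks (inner faces at y = +-40 mm, tops 87 mm above the table) carry the lifting pin. Origin: centre of the board's underside.
- pin_white (a point): Middle of the white-stone rack's steel lifting pin: 12 mm diameter, level, along the rack's y axis, 80 mm free between the cheeks, axis 75 mm above the table and 60 mm above the board's top.
- rack_black: An identical rack holding BLACK slate stones. Not to be hooked or moved. Origin: centre of the board's underside. The two racks stand to the robot's left and right, either way round.
- bowl: Bystander: jade-green ceramic bowl, 110 mm across, 50 mm high; origin at the centre of its underside.
- sanding_stone: Bystander: grey sanding stone, 150 x 50 x 25 mm; origin at the centre of its underside, long along its x.
- burnisher: Bystander: horn-handled burnisher lying flat, 170 mm long along its x, 23 mm thick; origin near its middle, on the table.
Mind the look-alikes: they are no part of the job. Leave any orange or purple look-alike of the rack_white alone.

How it is judged (in metres and radians):
On the way, in this order (a step that is already met when the one before it is completed fails the run):
1. the hook is picked up clear of the table (height (world z) of hook above 0.05 m), for 0.1 s.
2. the robot pushes the hook's mouth onto the white rack's pin, which folds the latch up (value of joint latch above 0.5 rad and z of pin_white in the frame of hook above 0.02 m and horizontal distance between pin_white and hook below 0.035 m and contact force between the fingers and hook above 1 N), for 0.02 s.
At the end, for the whole second after the job is handed in: The white rack's pin lies in the hook's mouth within 8 mm of fully home, the hook centred on it within 30 mm, the latch shut to within 0.2 rad under the pin, the hook upright within 10 degrees, the rack flat, and everything at rest (z of pin_white in the frame of hook between 0.052 and 0.068 m and horizontal distance between pin_white and hook below 0.03 m and value of joint latch below 0.2 rad and angle between hook's own z axis and vertical below 0.17 rad and angle between rack_white's own z axis and vertical below 0.1 rad and linear speed of hook below 0.02 m/s); the robot touches nothing.
It fails at once if the black-stone rack is shifted more than 20 mm (distance of rack_black from where it was at the start of the episode above 0.02 m).
It fails at once if the white-stone rack is shifted more than 40 mm (distance of rack_white from where it was at the start of the episode above 0.04 m).
It fails at once if the bowl, the sanding stone or the burnisher is shifted more than 25 mm (distance of any of bowl, sanding_stone, burnisher from where it was at the start of the episode above 0.025 m).
It also fails if it takes over 38 s, if anything falls off the work surface, if the arm or the gripper's body presses on something with over 40 N, if the wrist force passes 120 N, or if a joint passes its speed limit or range.

ROBOT

A 6-joint arm with a two-finger parallel gripper is mounted at the origin on the work surface. World frame = base frame: x ahead of the robot, y to its left, z up, the work surface at z = 0. Lengths are in m, angles in degrees, forces in N, time in s.
With the tool pointing down it reaches from about 0.375 to 0.9 m from the base axis. Payload 3.1 kg.
Tool frame: the origin (TCP) lies midway between the tips of the shut fingers; the grasp point (between the pads) lies bot.pinch_z behind it (bot.pinch_z is the distance from the TCP to the grasp point, in m); z points along the fingers, y is the direction in which the jaws open and shut (so a half turn about z gives the same grasp; the last joint's range is limited). The gripper opens to 87 mm and grips with 3 to 60 N. Pads are 19 mm wide; open, the fingers measure 117 mm over their backs; the gripper's body (75 mm by 190 mm) begins 51 mm behind the grasp point.
Start: joints at [53.772, 30.224, 82.088, -0, 67.689, -10.227], TCP at [0.274, 0.562, 0.223] pointing down, gripper open.
Joint ranges: [-176.69, 176.69], [-43.24, 126.21], [12.49, 139.97], [-82, 262], [0, 151.66], [-163.58, 163.58]. Speed limits (degrees/s): [159.86, 159.86, 180, 180, 180, 180].

INTERFACE

Orientations are given as a 3x3 rotation matrix whose columns are the frame's x, y, z axes.
In Python, from rig import bot gives the robot as it stands.
- The arm moves only by the tool apply_moves, never from a script. Its argument "motion" is text: rows parted by semicolons, each of 7 numbers parted by spaces: the shift along the tool's x, y, z in m, then the turn, a rotation vector about the tool's x, y, z in degrees, then the finger opening in m, from 0 to 0.087. A call has exactly 8 rows; each row is the pose to reach, as a shift and turn from the pose commanded when the call began, along the tool's axes at that moment; what a row does not reach only later rows make up. A row lasts 1/8 s, in which the tool goes at most 62.5 mm and 10.7 degrees, less where a joint would pass 70% of its speed; a pose out of reach is approached as far as the arm can. A call with a gripper value outside its range is refused whole. The fingers move at their own pace and stop on an object; the grip force is fixed at half the most. Time passes only in rows, so rows that repeat a pose let the fingers close, or fill a call up. It gives the time, the measured TCP pose, the force and the opening at its end, in the units of the state.
- bot.read_state(): the state, without advancing time (a new reading comes with each control period).
- bot.capture(name): name is "side" or "top"; returns the picture (400x640x3 uint8, red, green, blue); there is no depth.
- bot.get_calibration(name): a dict with "fx", "fy", "cx", "cy" (pixels), "rvec" (rotation vector, rad) and "tvec" (3), from world to camera coordinates, as OpenCV has them. Camera axes: x right, y down, z forward; pixel columns grow to the right and rows downward; lengths in m; the calibration is good to about 2 mm. A picture is of the moment at which its call begins. get_calibration takes no time and is no camera call.
- bot.hand_in(): hands the job in, once; it reports no verdict.
Trained networks look in the newest picture that a camera, given by its name, has taken for a name from the list of things; names that differ only in an ending like _2 or _b are one class to them, and where a whole thing is asked for, a point or a joint stands for the part that bears it (a point fixed in the world has none). Each returns a list of dicts, best first, with "p" (0 to 1); they miss things now and then, are a little off and sometimes report something else, mostly with a low value. They report only what shows in the picture. A call takes as long as a camera call. They do not tell look-alikes from the thing itself.
- bot.find_in(name, camera): "point" ([x, y, z] in m, in world coordinates, good to about 4 mm: the middle of the surface that is visible of it).
The state is a dict: "time_s": time; "joint_positions": joint angles; "qvel": joint speeds; "tau": joint torques, N m; "position": TCP position; "tcp_rot": TCP orientation; "force": force on the tool from outside, world axes, zero at the start; "moment": the same for the moment, N m; "opening": opening from 0.0 (shut) to 1.0 (fully open).
Only numpy, scipy, OpenCV 4.12 (cv2) and the standard library are available. Lean on these libraries where they do the work, as an engineer would, in place of code of your own. Each camera call takes 0.05 s, during which the arm holds its last target.

## Working session

There is one attempt and no reset: what is moved stays moved. The work goes in short steps, Python scripts to look and compute and a tool call to move; the robot and the scene stay as the last step left them, time stands still between calls to the robot, and variables do not carry over. Pictures are saved under pics/ and viewed, and the job is handed in when it is done.

Besides the shell and the picture viewer there is one more tool, called after ">>>" by a JSON object that holds its "op" and its "data", one argument or row to a line. apply_moves: Moves the arm, as the interface text tells. Its arguments: {"type":"object","properties":{"motion":{"type":"string"}},"required":["motion"]}

```bash
ls; mkdir -p pics
python3 - <<'E'
from rig import bot
import cv2
s=bot.read_state(); print(s['time_s'],s['position'],s['tcp_rot'],s['opening'],bot.pinch_z)
for c in("side","top"):
    im=bot.capture(c); cv2.imwrite(f"pics/{c}0.png",im[:,:,::-1]); print(c,bot.get_calibration(c))
    for n in ("hook","hook_grip","rack_white","pin_white","rack_black","latch","bowl"):
        print(n,[(d['p'],d['point']) for d in bot.find_in(n,c)][:4])
print(bot.read_state()['time_s'])
E
```

```text
pics
0.0 [0.27351782 0.56113669 0.22154471] [[-8.98796287e-01  4.38364649e-01 -1.29235719e-03]
 [ 4.38366399e-01  8.98794537e-01 -1.81099694e-03]
 [ 3.67686546e-04 -2.19424330e-03 -9.99997525e-01]] 1.0015365212460272 0.0187
side {'fx': 375.40603493060587, 'fy': 375.40603493060587, 'cx': 317.6708759355266, 'cy': 205.42514155746446, 'rvec': array([ 2.25563278, -0.38254429,  0.18555045]), 'tvec': array([-0.54630181,  0.08079133,  1.14172065])}
hook [(0.92, [0.4729, -0.007, 0.0713])]
hook_grip [(0.65, [0.4655, -0.0065, 0.0727])]
rack_white [(0.93, [0.4266, -0.6196, 0.0147]), (0.9, [0.5309, -0.2266, 0.0118]), (0.76, [0.2419, -0.4017, 0.0134]), (0.61, [0.7598, -0.2835, 0.0206])]
pin_white [(0.82, [0.5297, -0.235, 0.0166]), (0.81, [0.4277, -0.624, 0.0119]), (0.66, [0.4662, -0.0077, 0.0747]), (0.57, [0.2426, -0.4005, 0.0176])]
rack_black [(0.84, [0.6125, 0.2297, 0.0255])]
latch [(0.41, [0.4677, 0.0052, 0.0186])]
bowl [(0.69, [0.7241, -0.0158, 0.0339])]
top {'fx': 418.9294429993109, 'fy': 418.9294429993109, 'cx': 321.25291564313164, 'cy': 201.1271627499631, 'rvec': array([ 2.19976538, -2.23377838,  0.03956803]), 'tvec': array([-0.16959108,  0.49539836,  1.2578313 ])}
hook [(0.65, [0.4718, -0.0012, 0.1189])]
hook_grip [(0.82, [0.468, -0.0033, 0.1236])]
rack_white [(0.9, [0.2427, -0.3867, 0.0141]), (0.87, [0.5344, -0.2113, 0.0146]), (0.61, [0.7607, -0.2731, 0.0143]), (0.58, [0.4304, -0.616, 0.0153])]
pin_white [(0.88, [0.7619, -0.2698, 0.0152]), (0.81, [0.5325, -0.2096, 0.0137]), (0.68, [0.2463, -0.3854, 0.0166]), (0.65, [0.4296, -0.6213, 0.0182])]
rack_black [(0.94, [0.6114, 0.2468, 0.0107])]
latch []
bowl []
0.8
```

View pics/side0.png

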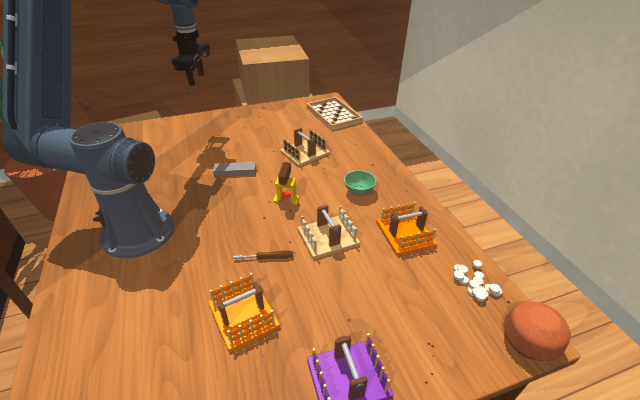

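View pics/top0.png

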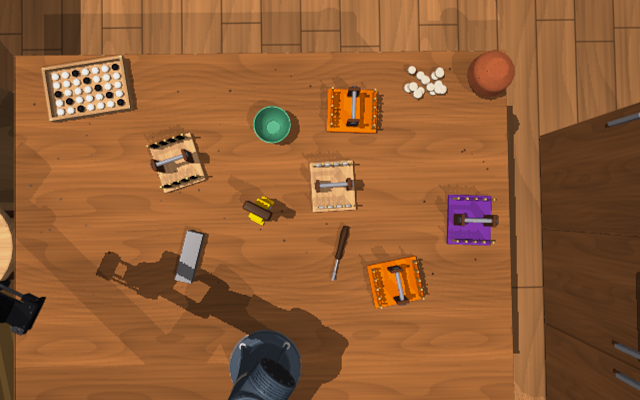

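The top view shows the white-stone rack at about (333,186), with its pin roughly level in the picture. The hook is at (258,210) and turned, and the black rack is at (175,160). The orange and purple racks are look-alikes. I'll zoom in for the exact angles.

Run:
```python
import cv2,numpy as np
t=cv2.imread('pics/top0.png');s=cv2.imread('pics/side0.png')
a=cv2.resize(t[145:230,230:370],None,fx=5.7,fy=5.7,interpolation=cv2.INTER_CUBIC);cv2.imwrite('pics/t_crop.png',a)
a=cv2.resize(s[150:265,260:370],None,fx=5.2,fy=5.2,interpolation=cv2.INTER_CUBIC);cv2.imwrite('pics/s_crop.png',a)
```

```text
(no output)
```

View pics/t_crop.png

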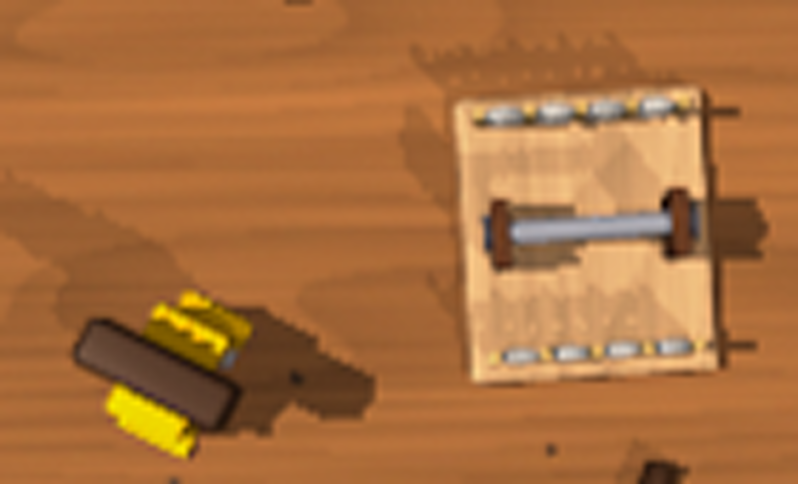

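View pics/s_crop.png

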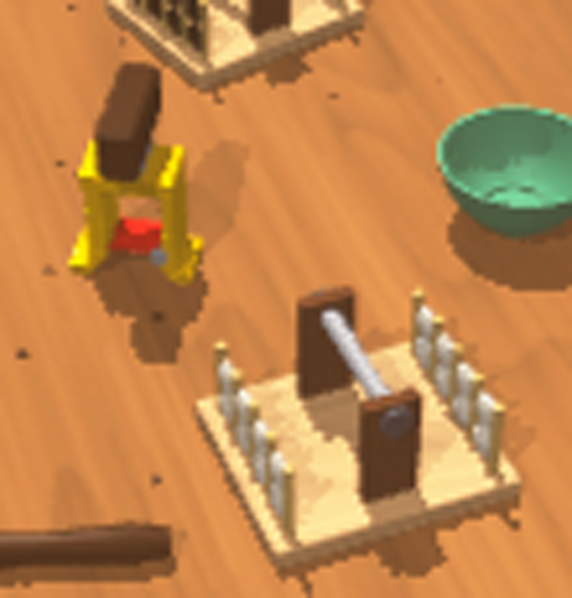

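```bash
cat > h.py <<'E'
import numpy as np,cv2
from rig import bot
def bp(cam,uv,z):
    c=bot.get_calibration(cam);K=np.array([[c['fx'],0,c['cx']],[0,c['fy'],c['cy']],[0,0,1]])
    R=cv2.Rodrigues(c['rvec'])[0];C=-R.T@c['tvec'];d=R.T@np.linalg.solve(K,[uv[0],uv[1],1.]);return C+d*(z-C[2])/d[2]
def pr(cam,P):
    c=bot.get_calibration(cam);K=np.array([[c['fx'],0,c['cx']],[0,c['fy'],c['cy']],[0,0,1]])
    return cv2.projectPoints(np.float64(P).reshape(-1,3),c['rvec'],c['tvec'],K,None)[0].reshape(-1,2)
E
python3 - <<'E'
from h import *
t=lambda u,v:((u+.5)/5.7-.5+230,(v+.5)/5.7-.5+145)
s=lambda u,v:((u+.5)/5.2-.5+260,(v+.5)/5.2-.5+150)
def show(n,cam,f,pts,z):
    P=np.array([bp(cam,f(*p),z) for p in pts]);print(n,P[:,:2].round(4).tolist(),'mean',P.mean(0).round(4),'len',[round(float(np.linalg.norm(P[i]-P[i-1])),4) for i in range(len(P))]);return P
ang=lambda d:np.degrees(np.arctan2(d[1],d[0])).round(1)
P=show('grip','top',t,[(95,318),(242,385),(215,430),(75,355)],.128);print(ang(P[1]-P[0]),ang(P[2]-P[3]))
P=show('pin','top',t,[(510,232),(665,224)],.077);print(ang(P[1]-P[0]))
P=show('board','top',t,[(458,103),(705,90),(718,370),(473,380)],.015);print(ang(P[1]-P[0]),ang(P[2]-P[3]),ang(P[0]-P[3]),ang(P[1]-P[2]))
P=show('pin side','side',s,[(330,317),(378,392)],.077);print(ang(P[1]-P[0]))
P=show('grip side','side',s,[(125,63),(158,68),(137,140),(100,132)],.128);print(ang(P[2]-P[1]),ang(P[3]-P[0]))
P=show('board side','side',s,[(200,405),(280,553),(517,482)],.015);print(ang(P[1]-P[0]),ang(P[2]-P[1]))
E
```

```text
grip [[0.4952, 0.0286], [0.4621, -0.0411], [0.4408, -0.0279], [0.4777, 0.0383]] mean [ 0.469  -0.0005  0.128 ] len [0.02, 0.0771, 0.025, 0.0758]
-115.4 -119.1
pin [[0.5365, -0.1707], [0.5393, -0.2484]] mean [ 0.5379 -0.2095  0.077 ] len [0.0778, 0.0778]
-87.9
board [[0.6086, -0.1449], [0.6137, -0.2753], [0.4659, -0.2796], [0.4626, -0.1506]] mean [ 0.5377 -0.2126  0.015 ] len [0.1461, 0.1305, 0.1479, 0.129]
-87.8 -88.6 2.2 1.7
pin side [[0.5349, -0.1719], [0.5385, -0.2382]] mean [ 0.5367 -0.205   0.077 ] len [0.0663, 0.0663]
-86.9
grip side [[0.4758, 0.0383], [0.4935, 0.0265], [0.4609, -0.0414], [0.4424, -0.0267]] mean [ 0.4682 -0.0009  0.128 ] len [0.0731, 0.0214, 0.0753, 0.0236]
-115.7 -117.1
board side [[0.4615, -0.1546], [0.4684, -0.2783], [0.6112, -0.2718]] mean [ 0.5137 -0.2349  0.015 ] len [0.1901, 0.1239, 0.143]
-86.8 2.6
```

```bash
cat >> h.py <<'E'
from scipy.spatial.transform import Rotation as Ro
def go(target,ydir,fromcmd=None):
    s=bot.read_state();R=np.array(s['tcp_rot']);p=np.array(s['position'])
    a=np.radians(ydir);y=np.array([np.cos(a),np.sin(a),0]);z=np.array([0,0,-1.]);T=np.c_[np.cross(y,z),y,z]
    print('t',s['time_s'],'pos',p.round(4),'yaw y',np.degrees(np.arctan2(R[1,1],R[0,1])).round(2),'tilt z',R[:,2].round(4),'F',np.round(s['force'],1),'op',round(s['opening'],3),'q',np.round(s['joint_positions'],1))
    print('shift tool',(R.T@(np.array(target)-p)).round(4),'turn',Ro.from_matrix(R.T@T).as_rotvec(degrees=True).round(2))
E
python3 -c "
from h import *
go([.4685,-.001,.2],-27)"
```

```text
t 0.8 pos [0.2739 0.5617 0.2226] yaw y 64.0 tilt z [ 0.  0. -1.] F [-0.3  0.5 -0.3] op 0.999 q [ 53.8  30.2  82.1  -0.   67.7 -10.2]
shift tool [-0.4215 -0.4205  0.0226] turn [ 0. -0. 91.]
```

>>> {"op": "apply_moves", "data": {
  "motion": "-0.035 -0.035 0 0 0 7 0.087; -0.07 -0.07 0 0 0 14 0.087; -0.105 -0.105 0 0 0 21 0.087; -0.145 -0.145 0 0 0 29 0.087; -0.185 -0.185 0 0 0 38 0.087; -0.225 -0.225 0 0 0 47 0.087; -0.265 -0.265 0 0 0 56 0.087; -0.3 -0.3 0 0 0 64 0.087"
}}

```text
time_s: 1.8
position: [0.4128, 0.1587, 0.2229]
tcp_rot: [[0.005, 1.0, 0.001], [1.0, -0.005, 0.0], [0.0, 0.001, -1.0]]
force: [0.2, 0.4, 0.0]
opening: 1.005
```

```bash
python3 -c "
from h import *
go([.4685,-.001,.2],-27)"
```

```text
t 1.8 pos [0.4128 0.1587 0.2229] yaw y -0.3 tilt z [ 1.2e-03  1.0e-04 -1.0e+00] F [0.2 0.4 0. ] op 1.005 q [  6.5  16.1 107.2  -0.   56.6   6.8]
shift tool [-0.1595  0.0565  0.023 ] turn [ 7.00e-02 -2.00e-02  2.67e+01]
```

>>> {"op": "apply_moves", "data": {
  "motion": "-0.03 0.01 0 0 0 5 0.087; -0.065 0.022 0 0 0 11 0.087; -0.1 0.035 0.005 0 0 17 0.087; -0.13 0.046 0.01 0 0 22 0.087; -0.15 0.053 0.018 0 0 25 0.087; -0.1595 0.0565 0.023 0 0 26.7 0.087; -0.1595 0.0565 0.023 0 0 26.7 0.087; -0.1595 0.0565 0.023 0 0 26.7 0.087"
}}

```text
time_s: 2.8
position: [0.4682, 0.0018, 0.1997]
tcp_rot: [[0.448, 0.894, -0.0], [0.894, -0.448, 0.0], [0.0, -0.0, -1.0]]
force: [-0.5, -0.0, 0.0]
opening: 1.0
```

Run:
```python
from h import *
go([.4685,-.001,.092],-27)
for c in("side","top"):
    im=bot.capture(c)[:,:,::-1]
    a=im[110:230,220:340] if c=='side' else im[150:250,200:320]
    cv2.imwrite(f"pics/{c}1.png",cv2.resize(a,None,fx=4.9,fy=4.9,interpolation=cv2.INTER_CUBIC))
```

```text
t 2.8 pos [0.4682 0.0018 0.1997] yaw y -26.64 tilt z [-3.e-04  3.e-04 -1.e+00] F [-0.5 -0.   0. ] op 1.0 q [-13.5  20.2 105.4   0.   54.4  13.1]
shift tool [-0.0024  0.0016  0.1077] turn [-0.02 -0.01  0.36]
```

View pics/side1.png

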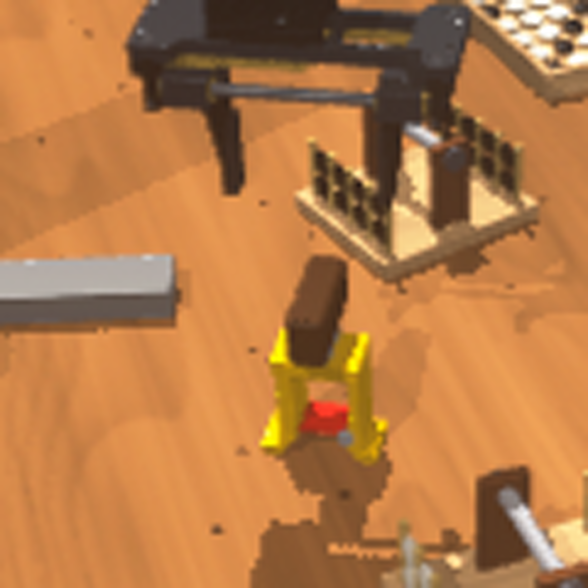

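View pics/top1.png

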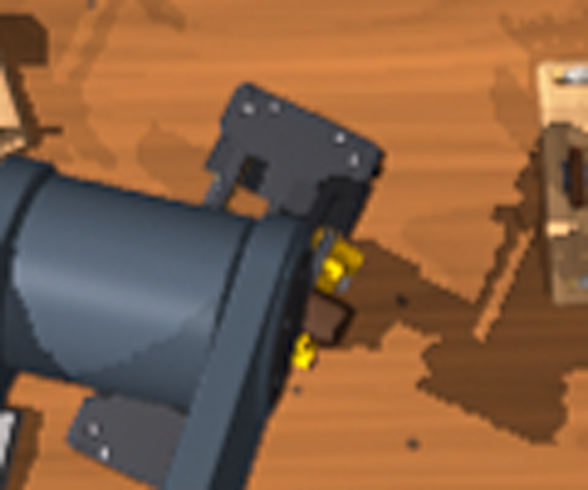

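The open fingers straddle the grip block in the side view. Fingertips are at crop (232,190) and (385,210), and the block is at about (318,300) below them. I'll check that the midpoint agrees with the projected TCP.

Run:
```python
from h import *
print((pr('side',[[.4682,.0018,.1997],[.4685,-.001,.128]])-[220,110])*4.9)
```

```text
[[309.82289513 190.13519543]
 [317.32517023 288.19040287]]
```

>>> {"op": "apply_moves", "data": {
  "motion": "-0.002 0.002 0.01 0 0 0 0.087; -0.003 0.001 0.03 0 0 0 0.087; -0.003 0.001 0.055 0 0 0 0.087; -0.003 0.001 0.08 0 0 0 0.087; -0.003 0.001 0.095 0 0 0 0.087; -0.003 0.001 0.103 0 0 0 0.087; -0.003 0.001 0.107 0 0 0 0.087; -0.003 0.001 0.107 0 0 0 0.087"
}}

```text
time_s: 3.9
position: [0.4683, -0.002, 0.0926]
tcp_rot: [[0.449, 0.893, 0.0], [0.893, -0.449, -0.0], [0.0, 0.0, -1.0]]
force: [0.5, -0.1, -0.4]
opening: 1.003
```

Run:
```python
from h import *
go([.4685,-.001,.092],-27)
for c in("side",):
    im=bot.capture(c)[:,:,::-1]
    a=im[110:230,220:340] if c=='side' else im[150:250,200:320]
    cv2.imwrite(f"pics/{c}2.png",cv2.resize(a,None,fx=4.9,fy=4.9,interpolation=cv2.INTER_CUBIC))
```

```text
t 3.9 pos [ 0.4683 -0.002   0.0926] yaw y -26.69 tilt z [ 3.e-04 -1.e-04 -1.e+00] F [ 0.5 -0.1 -0.4] op 1.003 q [-14.   31.2 110.9  -0.   37.9  12.7]
shift tool [ 0.001  -0.0003  0.0006] turn [ 0.02 -0.    0.31]
```

View pics/side2.png

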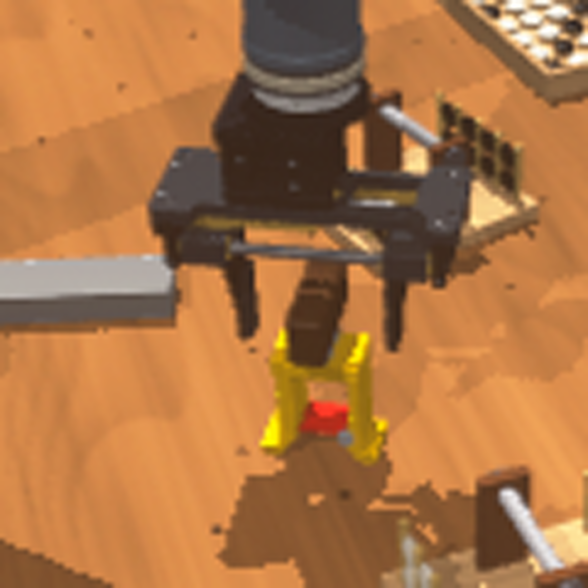

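The fingers, at crop (248,330) and (395,345), straddle the grip at (318,310). Closing now.

>>> {"op": "apply_moves", "data": {
  "motion": "0 0 0 0 0 0 0.02; 0 0 0 0 0 0 0.0; 0 0 0 0 0 0 0.0; 0 0 0 0 0 0 0.0; 0 0 0 0 0 0 0.0; 0 0 0 0 0 0 0.0; 0 0 0 0 0 0 0.0; 0 0 0 0 0 0 0.0"
}}

```text
time_s: 4.95
position: [0.4679, -0.002, 0.0923]
tcp_rot: [[0.449, 0.893, -0.0], [0.893, -0.449, 0.0], [-0.0, -0.0, -1.0]]
force: [-0.2, -0.3, -2.7]
opening: 0.297
```

Run:
```python
from h import *
go([.4685,-.001,.20],-27)
```

```text
t 4.95 pos [ 0.4679 -0.002   0.0923] yaw y -26.69 tilt z [-4.e-04  1.e-04 -1.e+00] F [-0.2 -0.3 -2.7] op 0.297 q [-14.   31.2 111.   -0.   37.8  12.7]
shift tool [ 0.0011  0.     -0.1077] turn [-0.02  0.01  0.31]
```

>>> {"op": "apply_moves", "data": {
  "motion": "0 0 -0.005 0 0 0 0.0; 0 0 -0.02 0 0 0 0.0; 0 0 -0.045 0 0 0 0.0; 0 0 -0.07 0 0 0 0.0; 0 0 -0.095 0 0 0 0.0; 0 0 -0.115 0 0 0 0.0; 0 0 -0.12 0 0 0 0.0; 0 0 -0.12 0 0 0 0.0"
}}

```text
time_s: 5.95
position: [0.4678, -0.002, 0.2124]
tcp_rot: [[0.449, 0.893, -0.0], [0.893, -0.449, 0.0], [-0.0, -0.0, -1.0]]
force: [-0.4, -0.5, -2.4]
opening: 0.3
```

Run:
```python
from h import *
go([.5375,-.2115,.212],2.1)
im=bot.capture('side')[:,:,::-1]
a=im[60:260,220:390]
cv2.imwrite(f"pics/side3.png",cv2.resize(a,None,fx=3,fy=3,interpolation=cv2.INTER_CUBIC))
```

```text
t 5.95 pos [ 0.4678 -0.002   0.2124] yaw y -26.7 tilt z [-1.e-04  0.e+00 -1.e+00] F [-0.4 -0.5 -2.4] op 0.3 q [-14.   19.  104.6  -0.   56.3  12.7]
shift tool [-0.1559  0.1564  0.0004] turn [-1.00e-02  0.00e+00 -2.88e+01]
```

View pics/side3.png

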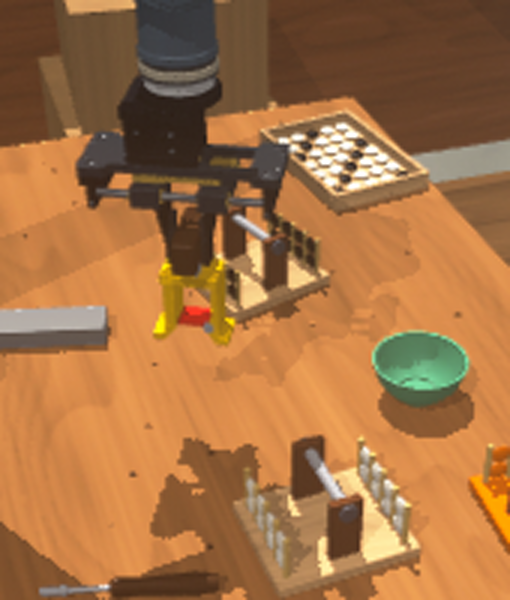

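The hook is held upright, with its feet at about crop (195,330). Moving over the white rack.

>>> {"op": "apply_moves", "data": {
  "motion": "-0.01 0.01 0 0 0 -2 0.0; -0.035 0.035 0 0 0 -7 0.0; -0.065 0.065 0 0 0 -12 0.0; -0.095 0.095 0 0 0 -18 0.0; -0.125 0.125 0 0 0 -23 0.0; -0.145 0.146 0 0 0 -27 0.0; -0.156 0.1565 0 0 0 -28.8 0.0; -0.156 0.1565 0 0 0 -28.8 0.0"
}}

```text
time_s: 7.0
position: [0.5375, -0.2125, 0.211]
tcp_rot: [[-0.035, 0.999, -0.002], [0.999, 0.035, 0.001], [0.001, -0.002, -1.0]]
force: [0.3, 1.5, -3.0]
opening: 0.296
```

Run:
```python
from h import *
go([.5375,-.2115,.212],2.1)
for c in("side","top"):
    im=bot.capture(c)[:,:,::-1]
    cv2.imwrite(f"pics/{c}4f.png",im)
    a=im[100:270,260:400] if c=='side' else im[130:240,260:400]
    cv2.imwrite(f"pics/{c}4.png",cv2.resize(a,None,fx=3.5 if c=='side' else 5,fy=3.5 if c=='side' else 5,interpolation=cv2.INTER_CUBIC))
```

```text
t 7.0 pos [ 0.5375 -0.2125  0.211 ] yaw y 1.98 tilt z [-0.0019  0.0012 -1.    ] F [ 0.3  1.5 -3. ] op 0.296 q [-32.6  27.4  89.6  -0.   63.1 -34.6]
shift tool [ 0.001   0.0001 -0.001 ] turn [-0.11 -0.07 -0.12]
```

View pics/side4.png

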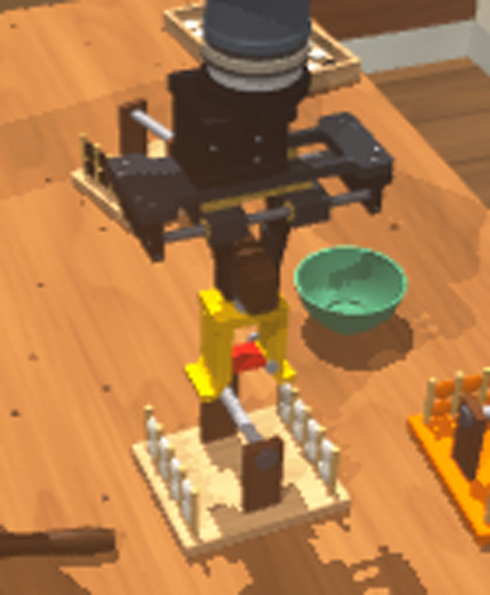

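View pics/top4.png

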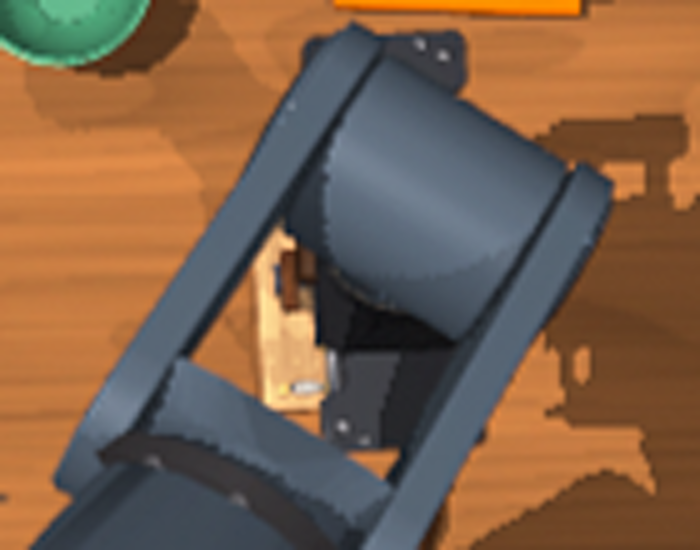

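The hook hangs above the rack with its mouth over the pin: feet at crop (200,380) and (290,375), pin from (225,395) to (262,440). I'll check the predicted corner positions against the picture before going down.

Run:
```python
from h import *
s=bot.read_state();R=np.array(s['tcp_rot']);p=np.array(s['position'])
hx=R[:,1];hz=-R[:,2];hy=np.cross(hz,hx);o=p-hz*.0923
im=cv2.imread('pics/side4f.png');im=cv2.resize(im[130:270,270:390],None,fx=5,fy=5,interpolation=cv2.INTER_CUBIC)
im=im[:600]
def dot(P,c):
    u=(pr('side',[P])[0]-[270,130]+.5)*5-.5;cv2.circle(im,tuple(int(v) for v in u),3,c,-1)
for x in(-.04,.04):
    for y in(-.02,.02): dot(o+hx*x+hy*y,(255,0,0))
for x in(-.013,.013):
    for y in(-.04,.04): dot(o+hx*x+hy*y+hz*.092,(255,255,0)); 
a=np.radians(92.1);d=np.array([np.cos(a),np.sin(a),0]);c=np.array([.5375,-.2115,.075])
for k in(-.04,0,.04): dot(c+d*k,(0,255,0))
e=np.array([d[1],-d[0],0])
for i in(-1,1):
    for j in(-1,1): dot(c+[0,0,-.06]+d*j*.065+e*i*.075,(255,0,255))
cv2.imwrite('pics/ov4.png',im)
```

```text
(no output)
```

View pics/ov4.png

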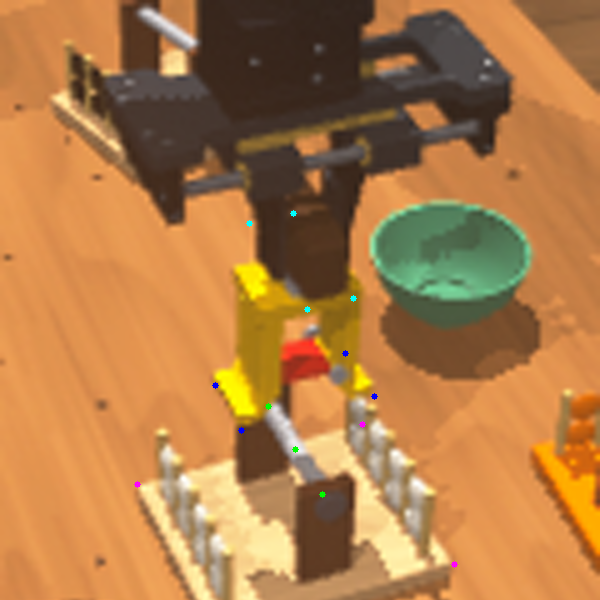

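The predicted corners agree with the picture to within the foot thickness. Going down in two stages, with a force check in between.

>>> {"op": "apply_moves", "data": {
  "motion": "0.001 0 0.01 0 0 0 0.0; 0.001 0 0.03 0 0 0 0.0; 0.001 0 0.045 0 0 0 0.0; 0.001 0 0.055 0 0 0 0.0; 0.001 0 0.063 0 0 0 0.0; 0.001 0 0.07 0 0 0 0.0; 0.001 0 0.075 0 0 0 0.0; 0.001 0 0.08 0 0 0 0.0"
}}

```text
time_s: 8.1
position: [0.5421, -0.2125, 0.1351]
tcp_rot: [[-0.036, 0.999, 0.01], [0.999, 0.036, -0.005], [-0.005, 0.01, -1.0]]
force: [3.3, 0.2, 5.3]
opening: 0.298
```

Run:
```python
from h import *
go([.5375,-.2115,.107],2.1)
im=bot.capture('side')[:,:,::-1]
cv2.imwrite('pics/side5.png',cv2.resize(im[130:270,270:390],None,fx=4.2,fy=4.2,interpolation=cv2.INTER_CUBIC))
```

```text
t 8.1 pos [ 0.5421 -0.2125  0.1351] yaw y 2.06 tilt z [ 0.0103 -0.0047 -0.9999] F [3.3 0.2 5.3] op 0.298 q [-32.4  33.2  93.5   0.1  52.7 -34.6]
shift tool [ 0.0013 -0.0048  0.028 ] turn [ 0.58  0.29 -0.04]
```

View pics/side5.png

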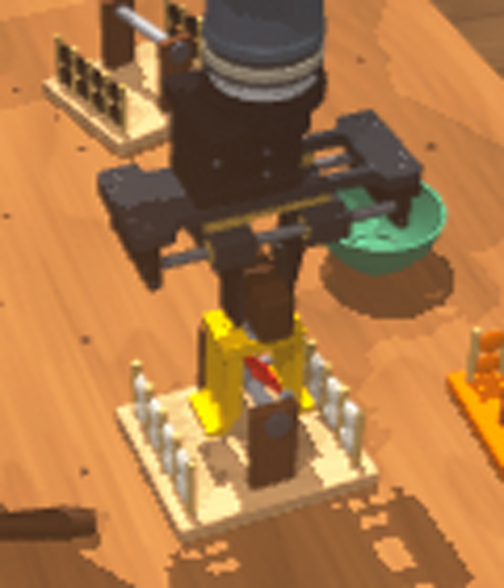

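The red latch is folding up around the pin at crop (265,375), with about 8 N upward. Pushing on home.

>>> {"op": "apply_moves", "data": {
  "motion": "0 0 0.004 0 0 0 0.0; 0 0 0.009 0 0 0 0.0; 0 0 0.014 0 0 0 0.0; 0 0 0.018 0 0 0 0.0; 0 0 0.022 0 0 0 0.0; 0 0 0.025 0 0 0 0.0; 0 0 0.027 0 0 0 0.0; 0 0 0.027 0 0 0 0.0"
}}

```text
time_s: 9.15
position: [0.5343, -0.2093, 0.1071]
tcp_rot: [[-0.037, 0.999, -0.007], [0.999, 0.037, 0.003], [0.003, -0.007, -1.0]]
force: [-6.2, 1.7, 17.4]
opening: 0.295
```

Run:
```python
from h import *
go([.5375,-.2115,.107],2.1)
im=bot.capture('side')[:,:,::-1]
cv2.imwrite('pics/side6.png',cv2.resize(im[150:270,270:390],None,fx=4.9,fy=4.9,interpolation=cv2.INTER_CUBIC))
```

```text
t 9.15 pos [ 0.5343 -0.2093  0.1071] yaw y 2.15 tilt z [-0.0072  0.0028 -1.    ] F [-6.2  1.7 17.4] op 0.295 q [-32.5  35.4  94.9  -0.1  50.1 -34.6]
shift tool [-0.0023  0.0032  0.0001] turn [-0.41 -0.18  0.05]
```

View pics/side6.png

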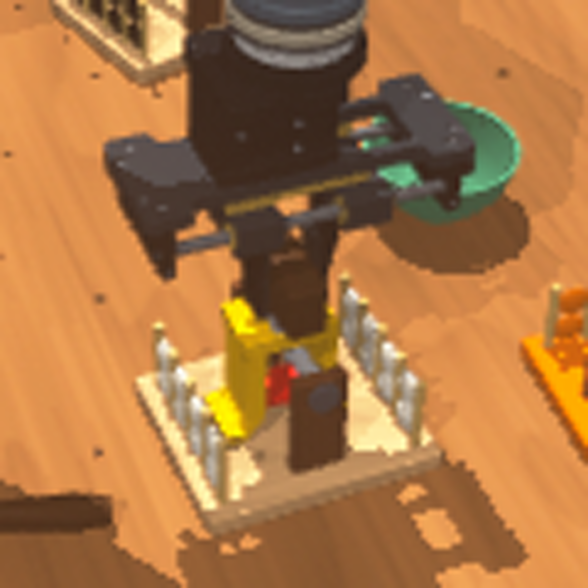

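TCP z is 0.1071 m, which is home, with the feet on the board. The latch shows red and looks level under the pin at crop (280,382). I'll ease off the push and then open.

>>> {"op": "apply_moves", "data": {
  "motion": "0 0 -0.002 0 0 0 0.0; 0 0 -0.004 0 0 0 0.0; 0 0 -0.004 0 0 0 0.0; 0 0 -0.004 0 0 0 0.05; 0 0 -0.004 0 0 0 0.087; 0 0 -0.004 0 0 0 0.087; 0 0 -0.004 0 0 0 0.087; 0 0 -0.004 0 0 0 0.087"
}}

```text
time_s: 10.2
position: [0.5378, -0.2107, 0.1096]
tcp_rot: [[-0.037, 0.999, 0.0], [0.999, 0.037, -0.0], [-0.0, 0.0, -1.0]]
force: [0.3, -0.6, -0.2]
opening: 0.783
```

Run:
```python
from h import *
go([.5375,-.2115,.107],2.1)
im=bot.capture('side')[:,:,::-1]
cv2.imwrite('pics/side7.png',cv2.resize(im[150:270,270:390],None,fx=4.9,fy=4.9,interpolation=cv2.INTER_CUBIC))
```

```text
t 10.2 pos [ 0.5378 -0.2107  0.1096] yaw y 2.1 tilt z [ 1.e-04 -1.e-04 -1.e+00] F [ 0.3 -0.6 -0.2] op 0.783 q [-32.5  35.3  94.6  -0.   50.  -34.6]
shift tool [-0.0007 -0.0004  0.0026] turn [0.01 0.01 0.  ]
```

View pics/side7.png

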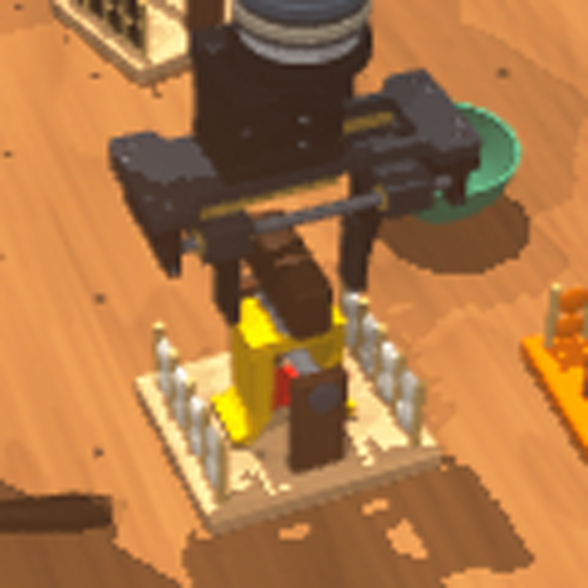

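The fingers are open, and the hook is upright with its feet on the board. Retreating straight up.

>>> {"op": "apply_moves", "data": {
  "motion": "0 0 0 0 0 0 0.087; 0 0 -0.01 0 0 0 0.087; 0 0 -0.03 0 0 0 0.087; 0 0 -0.06 0 0 0 0.087; 0 0 -0.1 0 0 0 0.087; 0 0 -0.14 0 0 0 0.087; 0 0 -0.17 0 0 0 0.087; 0 0 -0.17 0 0 0 0.087"
}}

```text
time_s: 11.25
position: [0.5393, -0.2116, 0.283]
tcp_rot: [[-0.037, 0.999, 0.006], [0.999, 0.037, -0.004], [-0.004, 0.006, -1.0]]
force: [0.2, 0.2, 0.4]
opening: 1.004
```

>>> {"op": "apply_moves", "data": {
  "motion": "0.03 -0.01 0 0 0 0 0.087; 0.07 -0.03 0 0 0 0 0.087; 0.11 -0.05 0 0 0 0 0.087; 0.15 -0.07 0 0 0 0 0.087; 0.19 -0.09 0 0 0 0 0.087; 0.22 -0.1 0 0 0 0 0.087; 0.24 -0.11 0 0 0 0 0.087; 0.24 -0.11 0 0 0 0 0.087"
}}

```text
time_s: 12.25
position: [0.4173, 0.0262, 0.2787]
tcp_rot: [[-0.039, 0.999, -0.003], [0.999, 0.039, 0.0], [0.001, -0.003, -1.0]]
force: [0.2, 0.1, -0.3]
opening: 0.999
```

Run:
```python
from h import *
go([.5375,-.2115,.107],2.1)
for c in("side","top"):
    im=bot.capture(c)[:,:,::-1]; cv2.imwrite(f'pics/{c}8f.png',im)
    a=im[160:270,280:380] if c=='side' else im[140:230,270:400]
    k=5.3 if c=='side' else 6
    cv2.imwrite(f'pics/{c}8.png',cv2.resize(a,None,fx=k,fy=k,interpolation=cv2.INTER_CUBIC))
    for n in("hook","hook_grip","latch","pin_white"): print(c,n,[(d['p'],d['point']) for d in bot.find_in(n,c)][:2])
```

```text
t 12.25 pos [0.4173 0.0262 0.2787] yaw y 2.24 tilt z [-2.7e-03  4.0e-04 -1.0e+00] F [ 0.2  0.1 -0.3] op 0.999 q [-11.8   9.6 105.6  -0.   65.  -14. ]
shift tool [-0.2423  0.1112  0.1712] turn [-0.15 -0.03  0.14]
side hook [(0.65, [0.5262, -0.2199, 0.0901])]
side hook_grip [(0.73, [0.3291, 0.2116, 0.0258]), (0.65, [0.5251, -0.2181, 0.0938])]
side latch []
side pin_white [(0.91, [0.7538, -0.283, 0.0209]), (0.86, [0.5311, -0.2503, 0.0161])]
top hook [(0.69, [0.5311, -0.2033, 0.1354]), (0.45, [0.2872, 0.2276, 0.0273])]
top hook_grip [(0.78, [0.531, -0.2067, 0.1369])]
top latch []
top pin_white [(0.96, [0.5243, -0.2114, 0.0174]), (0.8, [0.2457, -0.3875, 0.0171])]
```

View pics/side8.png

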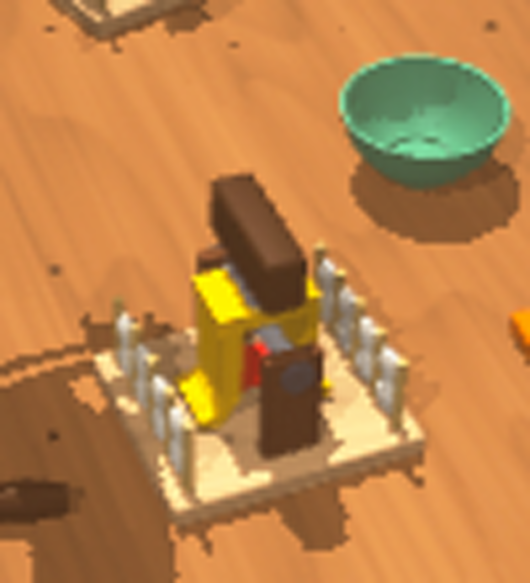

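View pics/top8.png

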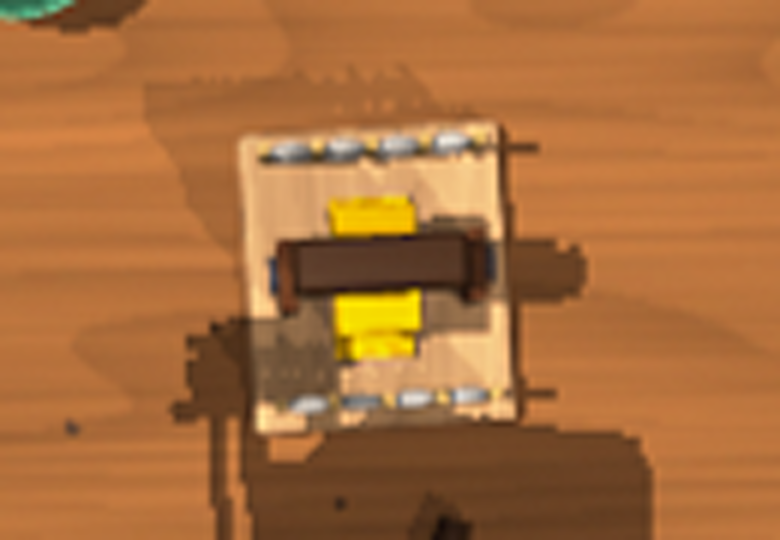

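The top view shows the hook centred on the rack, with the grip along the pin. In the side view a red piece shows at crop (258,363), just below the pin. I'll project a shut latch to check it's really closed.

Run:
```python
from h import *
im=cv2.imread('pics/side8f.png');im=cv2.resize(im[180:250,295:365],None,fx=8,fy=8,interpolation=cv2.INTER_CUBIC)
raw=im.copy()
def U(P): 
    u=(pr('side',[P])[0]-[295,180]+.5)*8-.5; return tuple(int(v) for v in u)
a=np.radians(2.1);e=np.array([np.cos(a),np.sin(a),0]);d=np.array([-e[1],e[0],0])
c=np.array([.538,-.2115,0.])
P=lambda x,y,z:c+e*x+d*y+[0,0,z]
# shut latch: x -15..15 at z .035 ; y +-?
for y in(-.01,.01): cv2.line(im,U(P(-.015,y,.035)),U(P(.015,y,.035)),(255,0,255),1)
# pin axis
cv2.line(im,U(P(0,-.04,.075)),U(P(0,.04,.075)),(0,255,0),1)
# mouth edges at near face y=-.02
cv2.line(im,U(P(-.015,-.02,.035)),U(P(-.015,-.02,.082)),(255,255,0),1)
cv2.line(im,U(P(.015,-.02,.035)),U(P(.015,-.02,.082)),(255,255,0),1)
# grip block bottom/top
for z in(.107,.143):
  q=[U(P(x,y,z)) for x,y in((-.013,-.04),(.013,-.04),(.013,.04),(-.013,.04))]
  cv2.polylines(im,[np.array(q)],True,(255,0,0),1)
# feet
q=[U(P(x,y,.015)) for x,y in((-.04,-.02),(.04,-.02),(.04,.02),(-.04,.02))];cv2.polylines(im,[np.array(q)],True,(0,128,255),1)
cv2.imwrite('pics/ov8.png',im);cv2.imwrite('pics/raw8.png',raw)
import numpy as np
f=cv2.imread('pics/side8f.png').astype(int)
m=(f[:,:,2]>130)&(f[:,:,1]<60)&(f[:,:,0]<60);m[:, :295]=0;m[:,365:]=0;m[:180]=0;m[250:]=0
print(np.argwhere(m)[:,::-1].tolist()); print(pr('side',[P(-.015,-.01,.035),P(.015,-.01,.035),P(-.015,.01,.035),P(0,-.04,.075)]).round(1))
```

```text
[[327, 225], [328, 225], [326, 226], [327, 226], [328, 226], [329, 226], [326, 227], [327, 227], [328, 227], [326, 228], [327, 228], [328, 228], [326, 229], [327, 229], [328, 229], [326, 230], [327, 230], [328, 230], [326, 231], [327, 231], [328, 231], [326, 232], [327, 232], [328, 232]]
[[325.  233. ]
 [334.4 230.4]
 [322.4 228.5]
 [334.3 228.5]]
```

View pics/ov8.png

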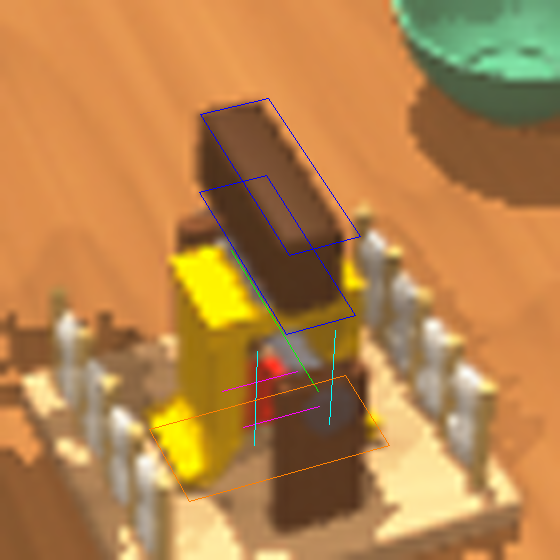

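View pics/raw8.png

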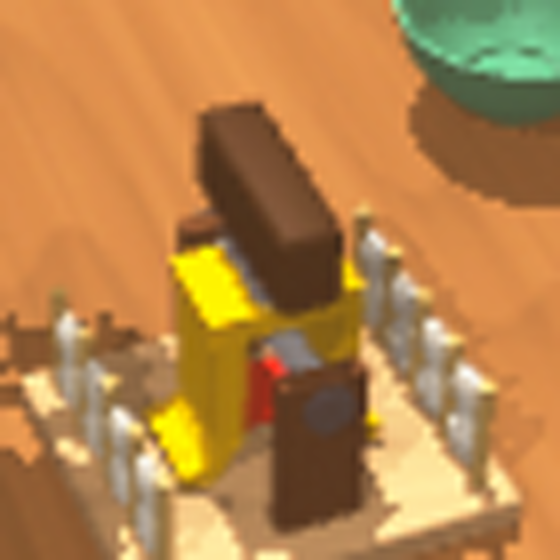

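Run:
```python
from h import *
a=cv2.imread('pics/side4f.png');b=cv2.imread('pics/side8f.png')
def crop(im,x,y):return cv2.resize(im[y-45:y+10,x-15:x+35],None,fx=8,fy=8,interpolation=cv2.INTER_NEAREST)
cv2.imwrite('pics/cmp.png',np.hstack([crop(a,318,213),crop(b,318,240)]))
```

```text
(no output)
```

View pics/cmp.png

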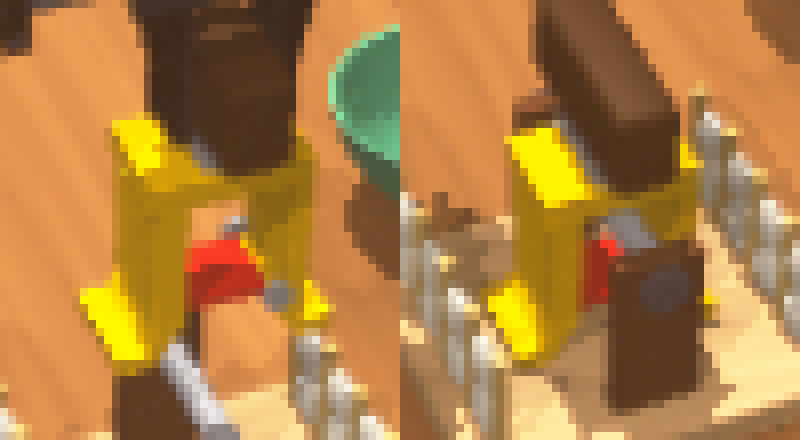

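The two crops line up. The red bar's free end sits at the same place relative to the foot (crop rows about 240–305) as when the hook hung free with its latch shut, and the steel pin is above it. The board's corner is still at top pixel (310,163), so the rack hasn't moved. Handing in.

Run:
```python
from rig import bot
print(bot.hand_in(), bot.read_state()['time_s'])
```

```text
the job is handed in; nothing more can be done
the job is handed in; nothing more can be done
```

The yellow hook is on the white-stone rack's pin, standing upright with its feet on the board and the latch shut. I've handed the job in, at about 13 s of the 38 s allowed. The hand-in reports no verdict.

I gripped the hook by its horn block, lifted it 0.12 m, turned it about 29° to line up with the pin and pushed it straight down. Then I let go and moved the arm clear.

**Checks that agreed:**
- **Latch folding:** a picture taken partway down showed the latch folded up around the pin, with about 8 N pushing back.
- **Fully home:** the tool stopped at z = 0.1071 m against 0.1073 m expected for fully home, pressing with about 20 N.
- **Latch shut:** in the last side picture the red bar sits where it did when the hook hung free with its latch shut, below the pin. The cheek hides part of it, so only its free end could be compared.
- **Rack position:** a white rack corner is at the same pixel as at the start. The bowl and the black rack look unmoved in the pictures, but I did not measure them or the sanding stone and burnisher.

**Checks that disagreed or failed:**
- **Hook position:** the networks put the hook 7–12 mm nearer the robot (x = 0.526–0.531 m) than my pin estimate (0.538 m). My outline drawn over the side picture was also a few mm off. Both are well inside the 30 mm limit.
- **Missed latch:** the networks did not find the latch in the last pictures.
- **False detections:** they gave the sanding stone once as the hook's grip and once, at low confidence, as the hook. They also reported the orange and purple racks as the white one. I went by the pictures instead.

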